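# Bring the dropper bottle round to the scale on the brew-shop carousel

## Robot

A 6-joint arm with a two-finger parallel gripper is mounted at the origin on the work surface. World frame = base frame: x ahead of the robot, y to its left, z up, the work surface at z = 0. Lengths are in m, angles in rad, forces in N, time in s.
With the tool pointing down it reaches from about 0.35 to 0.85 m from the base axis. Payload 8.1 kg.
Tool frame: the origin (TCP) lies midway between the tips of the shut fingers; the grasp point (between the pads) lies behind it (robot.pinch_z is the z of the grasp point in the tool frame, in m); z points along the fingers, y is the line along which they close (so a half turn about z gives the same grasp; the last joint's range is limited). The gripper opens to 85 mm and grips with 20 to 120 N. Pads are 22 mm wide; open, the fingers measure 114 mm over their backs; the gripper's body (76 mm by 85 mm) begins 54 mm behind the grasp point. The pads swing forward as they close: fully open they stand 13 mm farther back than shut.
Start: joints at [1.016, 0.13, 1.488, -0, 1.523, -0.085], TCP at [0.272, 0.535, 0.194] pointing down, gripper open.
Joint ranges: [-2.96, 2.96], [-0.89, 2.26], [0.02, 2.5], [-1.34, 4.48], [0, 2.73], [-2.66, 2.66]. Speed limits (rad/s): [2.39, 2.39, 2.79, 3.14, 3.14, 3.14].

## Interface

Orientations are given as a rotation vector (axis times angle).
In Python, from workcell import sensors, cams, robot, spotter gives the robot as it stands.
- The arm moves only by the shell command python3 -m creep 'ROWS'. ROWS is JSON, a list of rows, each a list of 3 entries, a list of its own where there are three numbers: the shift along the tool's x, y, z in m, then the turn about the tool's z in rad, then the closure, from 0 (fully open) to 1 (shut). A call has exactly 5 rows; each row is the pose to reach, as a shift and turn from the pose commanded when the call began, along the tool's axes at that moment; what a row does not reach only later rows make up. A row lasts 1/10 s, in which the tool goes at most 50 mm and 8.59 degrees, less where a joint would pass 70% of its speed; a pose out of reach is approached as far as the arm can. A call with a gripper value outside its range is refused whole. The fingers move at their own pace and stop on an object; the grip force is fixed at half the most. Time passes only in rows, so rows that repeat a pose let the fingers close, or fill a call up. It gives the time, the measured TCP pose, the force, the opening and the grip force at its end, in the units of the state.
- sensors.read_state(): the state, without advancing time (a new reading comes with each control period).
- cams.read_camera(name): name is "scene" or "top" or "wrist"; returns the picture (420x560x3 uint8, blue, green, red); there is no depth.
- cams.camera_model(name): a dict with "fx", "fy", "cx", "cy" (pixels), "extrinsics" (4x4, takes a point from camera to world coordinates); the wrist camera has in their place "mount" (4x4, takes a point from camera to tool coordinates, whose origin is the TCP and whose axes are the flange's). Camera axes: x right, y up, looking along -z (the intrinsics and any distortion apply to the point x, -y, -z); pixel columns grow to the right and rows downward; lengths in m; the calibration is good to about 2 mm. A picture is of the moment at which its call begins: read the wrist's pose just before it. camera_model takes no time and is no camera call.
- robot.job_done(): hands the job in; it is judged then, once.
Trained networks look in the newest picture that a camera, given by its name, has taken for a name from the list of things; names that differ only in an ending like _2 or _b are one class to them, and where a whole thing is asked for, a point or a joint stands for the part that bears it (a point fixed in the world has none). Each returns a list of dicts, best first, with "conf" (0 to 1); they miss things now and then, are a little off and sometimes report something else, mostly with a low value. They report only what shows in the picture. A call takes as long as a camera call.
- spotter.recognise(camera, query): "uv" ([column, row] in pixels, amid what is visible of it).
- spotter.silhouettes(camera, query): "region" (420x560 bool, what is visible of it) and "uv" ([column, row] in pixels, amid what is visible of it).
- spotter.landmark_of(camera, query): "uv" ([column, row] in pixels: a listed point, or the origin of a listed thing).
The state is a dict: "t": time; "qpos": joint angles; "qd": joint speeds; "joint_torque": joint torques, N m; "tcp_pos": TCP position; "tcp_rot": TCP orientation; "wrist_force": force on the tool from outside, world axes, zero at the start; "wrist_torque": the same for the moment, N m; "gripper_width": opening from 0.0 (shut) to 1.0 (fully open); "gripper_force": force on a finger pad.
Only numpy, scipy, OpenCV 4.12 (cv2) and the standard library are available. Lean on these libraries where they do the work, as an engineer would, in place of code of your own. Each camera call takes 0.05 s, during which the arm holds its last target. There are 200 camera calls.

## Task

Turn the ingredient carousel by pushing its notched rim with the fingertips until the bottle with the pointed dropper nozzle stands at the scale: on the scale's side and squarely in line with the middle of its pan. Push gently so that nothing on the carousel shifts or topples, and never send it spinning. Nothing is to be gripped, touched or lifted except for pushing the rim: leave the containers in their places and everything around the carousel alone, and finish with the carousel at rest.

Things in the scene. Friction and masses are not known exactly. Their poses are not given: they have to be found in the camera images.
- plinth: fixed round foot of the carousel, 230 mm across, hidden beneath the deck. Origin: on the table, on the carousel's spindle axis (vertical). Its y axis passes through the middle of the scale's pan on one side (towards +y or -y) and the middle of the shallow steel tray on the other, each 300 mm from the spindle
- deck: the carousel's turning plywood disc, 340 mm across, 18 mm thick, with a 2 mm rubber mat 250 mm across. Origin: on the spindle axis at the disc's underside, 32 mm above the table; z up. Turns endlessly either way about z with a little drag: about 1 N at the rim moves it, and left alone after a gentle push it stops within a few degrees. The six containers stand 82 mm from the axis at 0, 60, 120, 180, 240, 300 degrees from its x axis
- notch (a point): middle of the mouth of one of the six finger notches in the deck's rim, 170 mm from the axis at the height of the plywood top (50 mm above the table), turning with the deck; this one at 30 degrees from the deck's x axis, the others every 60 degrees, midway between containers. Each is a U-shaped cut through the full thickness, 50 mm wide, 22 mm deep (floor 148 mm from the axis), open below
- dropper: the wanted one: white squeeze bottle, 48 mm across, with a pointed dropper nozzle, 112 mm tall in all, standing loose on the deck at 0 or 180 degrees; the only container with a pointed top. Origin: centre of its underside, z up. Not to be touched
- flask: white bottle of the same body, 48 mm across, with a broad flat screw cap (38 mm) instead of a nozzle, 92 mm tall, standing loose on the deck opposite the dropper bottle. Origin: centre of its underside, z up. Not to be touched
- tub1: low white screw-lid tub, 62 mm across and 58 mm tall, standing loose on the deck; origin: centre of its underside, z up. Not to be touched
- tub2: low white screw-lid tub, 62 mm across and 58 mm tall, standing loose on the deck; origin: centre of its underside, z up. Not to be touched
- tub3: low white screw-lid tub, 62 mm across and 58 mm tall, standing loose on the deck; origin: centre of its underside, z up. Not to be touched
- tub4: low white screw-lid tub, 62 mm across and 58 mm tall, standing loose on the deck; origin: centre of its underside, z up. Not to be touched
- scale: fixed low bench scale with a square steel pan (180 mm, top 45 mm above the table), beside the carousel on its left or right; grey housing 190 mm wide, reaching from 100 mm beyond the origin to 165 mm on the robot's side, where its display is. Origin: on the table under the middle of the pan; x away from the robot, z up
- pan (a point): centre of the top of the scale's steel pan
- cup: small white plastic measuring cup, 72 mm across and 65 mm tall, standing loose on the scale's pan. Origin: centre of its underside. To be left alone
- carton: small closed cardboard carton, 75 x 110 x 50 mm, standing loose in the steel tray (200 x 180 mm, lip 18 mm high). Origin: centre of its underside. To be left alone
- bung: black rubber bung, 45 mm across and 36 mm tall, standing loose in the steel tray. Origin: centre of its underside. To be left alone

How it is judged:
On the way:
1. the fingers push the carousel's deck (contact force between the fingers and deck above 0.3 N), for 0.05 s.
At the end, for the whole second after the job is handed in: the dropper bottle's centre is within 16 mm (11 degrees of turn) of the line from spindle to pan centre, on the scale's side; the deck is at rest; all six containers stand upright 66 to 98 mm from the spindle; cup, carton and bung have moved under 20 mm (((y of scale in the frame of plinth above 0.1 m and y of dropper in the frame of plinth above 0.05 m) or (y of scale in the frame of plinth below -0.1 m and y of dropper in the frame of plinth below -0.05 m)) and x of dropper in the frame of plinth between -0.016 and 0.016 m and angular speed of deck below 0.05 rad/s and horizontal distance between dropper and plinth between 0.066 and 0.098 m and height (world z) of dropper between 0.045 and 0.06 m and angle between each of dropper, flask, tub1, tub2, tub3, tub4's own z axis and vertical below 0.1 rad and horizontal distance between flask and plinth between 0.066 and 0.098 m and height (world z) of flask between 0.045 and 0.06 m and horizontal distance between tub1 and plinth between 0.066 and 0.098 m and height (world z) of tub1 between 0.045 and 0.06 m and horizontal distance between tub2 and plinth between 0.066 and 0.098 m and height (world z) of tub2 between 0.045 and 0.06 m and horizontal distance between tub3 and plinth between 0.066 and 0.098 m and height (world z) of tub3 between 0.045 and 0.06 m and horizontal distance between tub4 and plinth between 0.066 and 0.098 m and height (world z) of tub4 between 0.045 and 0.06 m and distance of each of cup, carton, bung from where it was at the start of the episode below 0.02 m); the robot touches nothing.
It fails at once if a container on the carousel is touched by the fingers or the arm (over 1.5 N) (contact force between any of the fingers, the arm and dropper above 1.5 N or contact force between any of the fingers, the arm and flask above 1.5 N or contact force between any of the fingers, the arm and tub1 above 1.5 N or contact force between any of the fingers, the arm and tub2 above 1.5 N or contact force between any of the fingers, the arm and tub3 above 1.5 N or contact force between any of the fingers, the arm and tub4 above 1.5 N).
It fails at once if a container is lifted off the carousel (over 15 mm) (height (world z) of any of dropper, flask, tub1, tub2, tub3, tub4 above 0.067 m).
It fails at once if a container topples or falls off the carousel (angle between any of dropper, flask, tub1, tub2, tub3, tub4's own z axis and vertical above 0.35 rad or height (world z) of any of dropper, flask, tub1, tub2, tub3, tub4 below 0.04 m).
It fails at once if the carousel is sent spinning (faster than 2.5 rad/s) (angular speed of deck above 2.5 rad/s).
It fails at once if the cup on the scale, the carton or the bung is displaced by more than 20 mm (distance of any of cup, carton, bung from where it was at the start of the episode above 0.02 m).
It also fails if it takes over 45 s, if anything falls off the work surface, if the arm or the gripper's body presses on something with over 40 N, if the wrist force passes 120 N, or if a joint passes its speed limit or range.

## Working session

There is one attempt and no reset: what is moved stays moved. The work goes in short steps, Python scripts to look and compute and a shell command to move; the robot and the scene stay as the last step left them, time stands still between calls to the robot, and variables do not carry over. Pictures are saved under pics/ and viewed, at most 10 in all, crops included, and the job is handed in when it is done.

```bash
mkdir -p pics; cat > h.py <<'E'
import numpy as np, cv2
from workcell import sensors, cams, robot, spotter
def ray(cam,uv):
    m=cams.camera_model(cam); E=np.array(m["extrinsics"])
    d=np.array([(uv[0]-m["cx"])/m["fx"],-(uv[1]-m["cy"])/m["fy"],-1.])
    return E[:3,3],E[:3,:3]@d
def onz(cam,uv,z):
    o,d=ray(cam,uv); return (o+d*(z-o[2])/d[2])
E
python3 - <<'E'
from h import *
for c in("top","scene"): cv2.imwrite(f"pics/{c}0.png",cams.read_camera(c))
m=cams.camera_model("top"); print({k:v for k,v in m.items()})
Z=dict(dropper=.052,flask=.052,scale=0,pan=.045,notch=.05,deck=.032,plinth=0,cup=.045,tub1=.052,carton=.003,bung=.003)
for c in("top","scene"):
  for n,z in Z.items():
    print(c,n,[(np.round(r["uv"]),round(r["conf"],2),onz(c,r["uv"],z).round(3)[:2]) for r in spotter.landmark_of(c,n)][:6])
s=sensors.read_state();print(s["tcp_pos"],s["tcp_rot"],s["t"])
E
```

```text
{'fx': 483.5319656754884, 'fy': 483.5319656754884, 'cx': 290.5232349507181, 'cy': 209.03784428387547, 'extrinsics': array([[ 0.02376864,  0.99835549, -0.05216669,  0.59185358],
       [-0.99963207,  0.02441635,  0.01181408,  0.0290853 ],
       [ 0.01306837,  0.05186669,  0.99856851,  1.20366102],
       [ 0.        ,  0.        ,  0.        ,  1.        ]])}
top dropper [(array([260., 176.]), 0.76, array([0.729, 0.092]))]
top flask [(array([291., 239.]), 0.63, array([0.58 , 0.013])), (array([402., 211.]), 0.56, array([ 0.654, -0.252]))]
top scale [(array([395., 209.]), 0.9, array([ 0.661, -0.247]))]
top pan [(array([403., 210.]), 0.93, array([ 0.656, -0.255]))]
top notch [(array([219., 164.]), 0.86, array([0.756, 0.19 ])), (array([296., 177.]), 0.18, array([0.73 , 0.003]))]
top deck [(array([277., 205.]), 0.69, array([0.662, 0.049]))]
top plinth []
top cup [(array([410., 214.]), 0.81, array([ 0.646, -0.271]))]
top tub1 [(array([299., 176.]), 0.95, array([ 0.731, -0.003])), (array([310., 207.]), 0.81, array([ 0.658, -0.031])), (array([243., 202.]), 0.77, array([0.665, 0.129])), (arra
[... 541 characters left out ...]
1, 0.183]))]
scene deck [(array([288., 223.]), 0.87, array([0.671, 0.058]))]
scene plinth [(array([411., 288.]), 0.52, array([0.621, 0.37 ]))]
scene cup [(array([207., 162.]), 0.74, array([ 0.637, -0.283])), (array([412., 283.]), 0.62, array([0.654, 0.384]))]
scene tub1 [(array([255., 216.]), 0.95, array([0.725, 0.001])), (array([323., 209.]), 0.72, array([0.59 , 0.097])), (array([309., 228.]), 0.71, array([0.669, 0.122])), (array([268., 198.]), 0.69, array([ 0.651, -0.029]))]
scene carton [(array([374., 300.]), 0.59, array([0.71 , 0.338]))]
scene bung [(array([410., 285.]), 0.66, array([0.618, 0.365]))]
[0.27160084 0.53498817 0.19437775] [ 7.31121774e-01  3.05530502e+00 -1.21762542e-04] 1.2
```

View pics/top0.png

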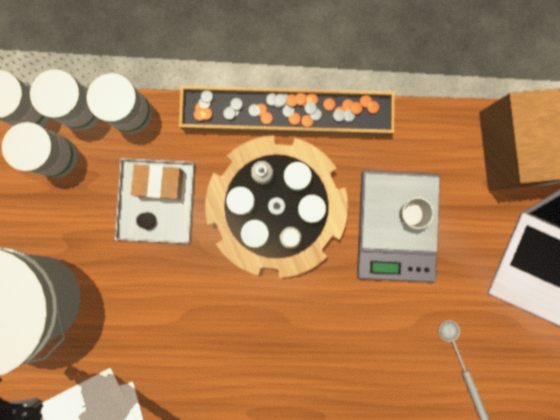

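View pics/scene0.png

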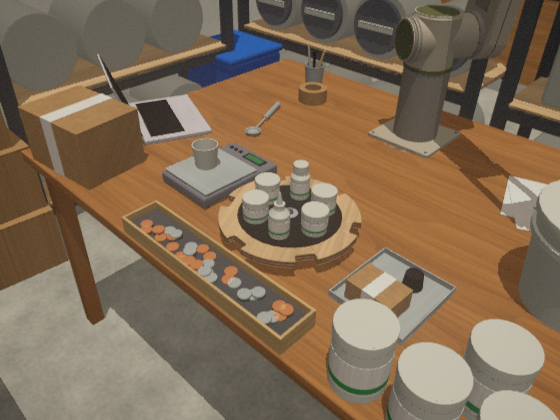

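The top picture shows the spindle at about (277,206), the dropper at (262,172), and the scale on the right (-y) with its pan at (403,210). The scene picture agrees. The dropper is at about 27° and has to reach -90°, so the deck turns about 117° clockwise. One stroke on the near side does it: the notch now at 237° goes to 120°.

```bash
cat >> h.py <<'E'
from scipy.spatial.transform import Rotation as R
C=np.array([.660,.050])
def rows(targets, psis):
    """tool-frame rows for world targets and world heading of tool y (deg)"""
    s=sensors.read_state(); M=R.from_rotvec(s["tcp_rot"]).as_matrix(); p0=np.degrees(np.arctan2(M[1,1],M[0,1]))
    for t,p in zip(targets,psis):
        d=M.T@(np.array(t)-s["tcp_pos"]); a=-np.radians((p-p0+180)%360-180)
        print([[round(float(v),3) for v in d],round(float(a),3)])
def rim(th,r=.165,z=.03): a=np.radians(th); return [*(C+r*np.array([np.cos(a),np.sin(a)])),z]
def psi(th): return 90+.5*(th-180)
E
python3 - <<'E'
from h import *
print(robot.pinch_z)
rows([rim(237,z=.19)],[psi(237)])
# deck angle: rim outline in top image, radius profile
im=cams.read_camera("top")
m=cams.camera_model("top");E=np.array(m["extrinsics"])
def proj(P):
    c=E[:3,:3].T@(np.array(P)-E[:3,3]); return (m["cx"]+m["fx"]*c[0]/-c[2], m["cy"]-m["fy"]*c[1]/-c[2])
big=cv2.resize(im[120:290,190:360],None,fx=3.5,fy=3.5)
for th in [57,-3,-63,-123,177,117]:
    u,v=proj(rim(th,.16,.05)); cv2.circle(big,(int((u-190)*3.5),int((v-120)*3.5)),4,(255,0,0),-1)
cv2.imwrite("pics/n0.png",big)
E
```

```text
-0.0187
[[-0.548, -0.421, 0.004], -0.967]
```

View pics/n0.png

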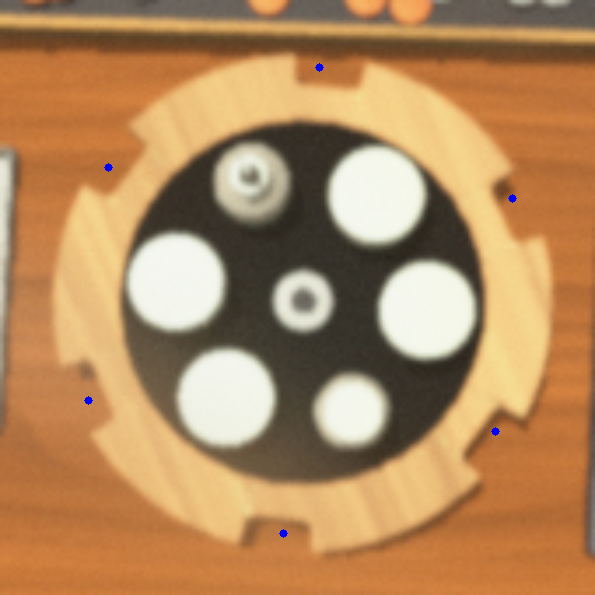

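The crop puts the rim centre at (302,302), matching the model. The notches sit about 2° clockwise of my marks, so the entry notch is at 235° and the dropper at 25°. Moving above the notch.

```bash
python3 -m creep '[[[-0.15,-0.115,0],-0.15,1],[[-0.18,-0.14,0],-0.3,1],[[-0.21,-0.16,0],-0.45,1],[[-0.24,-0.185,0],-0.6,1],[[-0.27,-0.21,0],-0.7,1]]'
python3 - <<'E'
from h import *
rows([rim(235,z=.19)],[psi(235)])
E
```

```text
t: 1.75
tcp_pos: [0.3735, 0.3207, 0.1946]
tcp_rot: [-0.358, 3.121, 0.0]
wrist_force: [0.5, 0.4, 0.7]
gripper_width: 0.145
gripper_force: 0.0
[[-0.095, -0.439, 0.005], -0.251]
```

```bash
python3 -m creep '[[[-0.01,-0.05,0],-0.1,1],[[-0.02,-0.1,0],-0.2,1],[[-0.03,-0.15,0],-0.25,1],[[-0.045,-0.2,0],-0.25,1],[[-0.055,-0.25,0],-0.25,1]]'
python3 - <<'E'
from h import *
rows([rim(235,z=.19)],[psi(235)])
E
```

```text
t: 2.25
tcp_pos: [0.4801, 0.0942, 0.1949]
tcp_rot: [-0.735, 3.053, -0.0]
wrist_force: [0.4, -0.8, 0.0]
gripper_width: 0.001
gripper_force: 0.0
[[0.006, -0.199, 0.005], -0.007]
```

```bash
python3 -m creep '[[[0,-0.05,0],0,1],[[0,-0.1,0],0,1],[[0.003,-0.15,0],0,1],[[0.006,-0.198,0.005],0,1],[[0.006,-0.198,0.005],0,1]]'
python3 - <<'E'
from h import *
rows([rim(235,z=.19),rim(235,z=.03)],[psi(235)]*2)
s=sensors.read_state();print(s["tcp_pos"],s["qpos"].round(2) if hasattr(s["qpos"],"round") else s["qpos"])
im=cams.read_camera("wrist")
m=cams.camera_model("wrist");print(m)
T=np.eye(4);T[:3,:3]=R.from_rotvec(s["tcp_rot"]).as_matrix();T[:3,3]=s["tcp_pos"]
E=T@np.array(m["mount"])
for th in(235,):
  for r in(.148,.17):
    c=E[:3,:3].T@(np.array(rim(th,r,.05))-E[:3,3]); u=(m["cx"]+m["fx"]*c[0]/-c[2], m["cy"]-m["fy"]*c[1]/-c[2]); print(u)
    cv2.circle(im,(int(u[0]),int(u[1])),4,(255,0,0),-1)
cv2.imwrite("pics/w0.png",im)
E
```

```text
t: 2.75
tcp_pos: [0.5648, -0.0884, 0.1882]
tcp_rot: [0.727, -3.055, 0.002]
wrist_force: [-0.8, 0.5, -0.7]
gripper_width: -0.002
gripper_force: 0.0
[[-0.002, 0.003, -0.002], -0.013]
[[-0.002, 0.003, 0.158], -0.013]
[ 0.56476211 -0.08842876  0.18819117] [-0.24  0.06  1.58 -0.    1.51 -2.28]
{'fx': 338.3869718247969, 'fy': 338.3869718247969, 'cx': 284.0878298940594, 'cy': 208.44858508209936, 'mount': array([[-6.84119064e-04,  9.57056242e-01,  2.89901504e-01,
         7.36611058e-02],
       [ 9.99999756e-01,  6.13440388e-04,  3.34672101e-04,
         2.00981407e-04],
       [ 1.42462733e-04,  2.89901662e-01, -9.57056428e-01,
        -1.78625588e-01],
       [ 0.00000000e+00,  0.00000000e+00,  0.00000000e+00,
         1.00000000e+00]])}
(np.float64(295.0948707076674), np.float64(203.4557000770849))
(np.float64(284.40179325008955), np.float64(183.98478454292587))
```

View pics/w0.png

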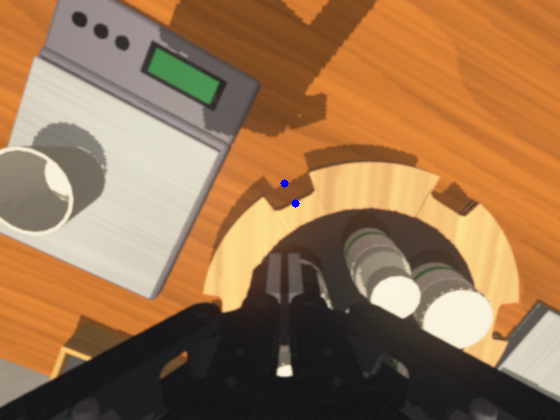

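The wrist view shows the notch mouth at about (290,186) and its floor at about (297,203). That is within 4 mm of my marks, so the notch is at about 234°. Descending there.

```bash
python3 - <<'E'
from h import *
rows([rim(234,.165,z=.03)],[psi(235)])
E
```

```text
[[-0.0, 0.002, 0.158], -0.012]
```

```bash
python3 -m creep '[[[0,0.002,0.03],0,1],[[0,0.002,0.06],0,1],[[0,0.002,0.09],0,1],[[0,0.002,0.115],0,1],[[0,0.002,0.125],0,1]]'
python3 -m creep '[[[0,0,0.008],0,1],[[0,0,0.016],0,1],[[0,0,0.024],0,1],[[0,0,0.03],0,1],[[0,0,0.033],0,1]]'
python3 - <<'E'
from h import *
ts=[231,228,224,220,216]
rows([rim(t) for t in ts],[psi(t) for t in ts])
E
```

```text
t: 3.3
tcp_pos: [0.5609, -0.0795, 0.0616]
tcp_rot: [0.736, -3.05, -0.004]
wrist_force: [-0.1, 0.6, -0.3]
gripper_width: -0.0
gripper_force: 0.0
t: 3.8
tcp_pos: [0.5632, -0.0812, 0.0312]
tcp_rot: [0.735, -3.054, 0.0]
wrist_force: [0.7, -0.6, -0.3]
gripper_width: 0.001
gripper_force: 0.0
[[0.005, 0.006, 0.001], 0.027]
[[0.008, 0.014, 0.001], 0.054]
[[0.012, 0.025, 0.001], 0.089]
[[0.015, 0.036, 0.001], 0.123]
[[0.017, 0.047, 0.001], 0.158]
```

```bash
python3 -m creep '[[[0.003,0.003,0],0.01,1],[[0.006,0.008,0],0.027,1],[[0.008,0.013,0],0.05,1],[[0.010,0.019,0],0.07,1],[[0.012,0.025,0],0.089,1]]'
python3 - <<'E'
from h import *
ts=[221,218,215,212,209]
rows([rim(t) for t in ts],[psi(t) for t in ts])
E
```

```text
t: 4.3
tcp_pos: [0.5408, -0.0639, 0.0317]
tcp_rot: [-0.596, 3.084, -0.0]
wrist_force: [0.8, -0.2, -0.3]
gripper_width: -0.001
gripper_force: 0.0
[[0.003, 0.007, 0.002], 0.024]
[[0.005, 0.015, 0.002], 0.05]
[[0.008, 0.024, 0.002], 0.076]
[[0.009, 0.032, 0.002], 0.103]
[[0.011, 0.041, 0.002], 0.129]
```

```bash
python3 -m creep '[[[0.003,0.007,0],0.024,1],[[0.005,0.015,0],0.05,1],[[0.008,0.024,0],0.076,1],[[0.009,0.032,0],0.103,1],[[0.011,0.041,0],0.129,1]]'
python3 - <<'E'
from h import *
ts=[206,203,200,197,194]
rows([rim(t) for t in ts],[psi(t) for t in ts])
E
```

```text
t: 4.8
tcp_pos: [0.5152, -0.0299, 0.0317]
tcp_rot: [-0.396, 3.116, -0.0]
wrist_force: [0.2, 0.3, 0.8]
gripper_width: -0.001
gripper_force: 0.0
[[0.002, 0.008, 0.002], 0.026]
[[0.003, 0.017, 0.002], 0.052]
[[0.004, 0.025, 0.002], 0.078]
[[0.005, 0.034, 0.002], 0.104]
[[0.005, 0.043, 0.002], 0.131]
```

```bash
python3 -m creep '[[[0.002,0.008,0],0.026,1],[[0.003,0.017,0],0.052,1],[[0.004,0.025,0],0.078,1],[[0.005,0.034,0],0.104,1],[[0.005,0.043,0],0.131,1]]'
cat >> h.py <<'E'
def deck_angle():
    cams.read_camera("top"); out=[]
    for n,z in(("dropper",.052),("flask",.052),("notch",.05)):
        for r in spotter.landmark_of("top",n)[:1]:
            d=onz("top",r["uv"],z)[:2]-C; out.append((n,round(r["conf"],2),round(float(np.degrees(np.arctan2(d[1],d[0]))),1),round(float(np.hypot(*d)),3)))
    print(out)
E
python3 - <<'E'
from h import *
deck_angle()
ts=[191,188,185,182,179]
rows([rim(t) for t in ts],[psi(t) for t in ts])
E
```

```text
t: 5.3
tcp_pos: [0.4995, 0.0105, 0.0316]
tcp_rot: [-0.191, 3.136, -0.0]
wrist_force: [0.4, 0.0, 0.3]
gripper_width: 0.0
gripper_force: 0.0
[('dropper', 0.8, 26.3, 0.084), ('flask', 0.69, -154.8, 0.09), ('notch', 0.68, 55.4, 0.172)]
[[0.001, 0.009, 0.002], 0.029]
[[0.001, 0.017, 0.002], 0.055]
[[0.001, 0.026, 0.002], 0.081]
[[0.001, 0.035, 0.002], 0.107]
[[-0.0, 0.043, 0.002], 0.133]
```

```bash
python3 - <<'E'
from h import *
a=cv2.resize(cams.read_camera("top")[120:290,190:360],(400,400),interpolation=cv2.INTER_CUBIC)
b=cv2.resize(cams.read_camera("wrist"),(400,300)); b=cv2.copyMakeBorder(b,0,100,0,0,cv2.BORDER_CONSTANT)
cv2.imwrite("pics/n1.png",np.hstack([a,b]))
E
```

```text
(no output)
```

View pics/n1.png

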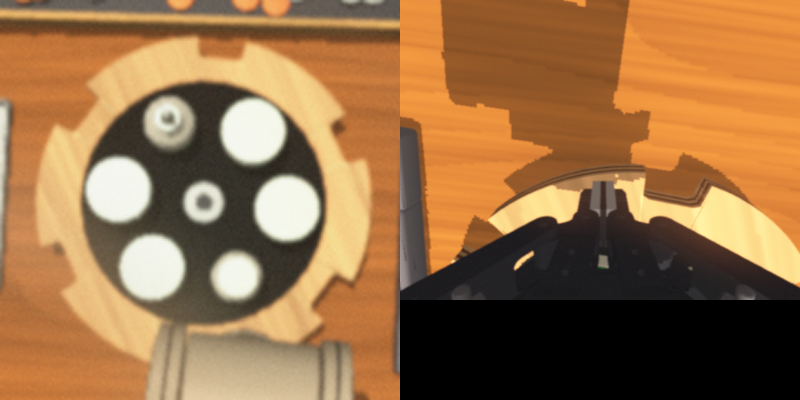

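The deck has not turned. The fingers seem to sit over solid rim, with the next notch ahead at about (675,195). I'll check the finger height from the side.

```bash
python3 - <<'E'
from h import *
s=sensors.read_state(); print(s["tcp_pos"],s["wrist_force"],s["gripper_width"])
im=cams.read_camera("scene"); m=cams.camera_model("scene");E=np.array(m["extrinsics"])
c=E[:3,:3].T@(np.array(s["tcp_pos"])-E[:3,3]); u=np.array([m["cx"]+m["fx"]*c[0]/-c[2], m["cy"]-m["fy"]*c[1]/-c[2]]); print(u)
x,y=int(u[0])-70,int(u[1])-50
x=max(x,0);y=max(y,0)
k=cv2.resize(im[y:y+100,x:x+140],None,fx=5,fy=5,interpolation=cv2.INTER_CUBIC)
cv2.imwrite("pics/s1.png",k)
E
```

```text
[0.50000129 0.00964614 0.03162017] [-0.00791836  0.02105364  0.76976349] 0.002578200922075279
[318.48585447 187.39240089]
```

View pics/s1.png

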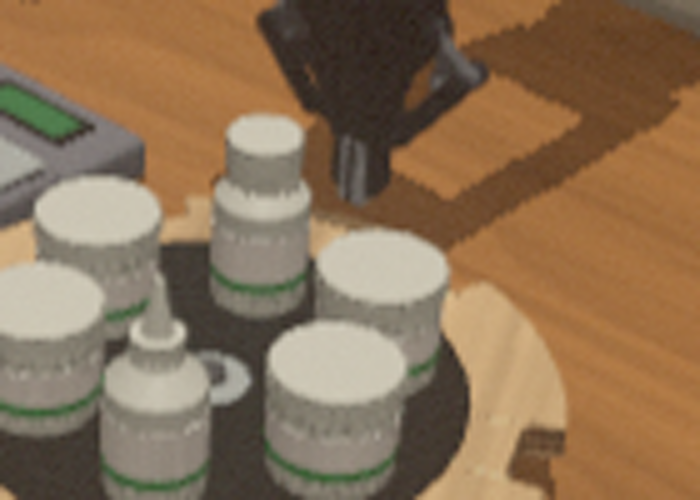

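The fingertips show about 10 px above the modelled TCP, at (350,200) in the crop instead of (350,250). Both cameras put the tips about 20 mm higher than the reading, so they glided just over the deck and moved nothing. I'll raise a little, go back to the 234° notch, and descend about 20 mm deeper while watching the force.

```bash
python3 -m creep '[[[0,0,-0.03],0,1],[[0,0,-0.03],0,1],[[0,0,-0.03],0,1],[[0,0,-0.03],0,1],[[0,0,-0.03],0,1]]'
python3 - <<'E'
from h import *
rows([rim(214,z=.062),rim(234,z=.062)],[psi(214),psi(234)])
E
```

```text
t: 6.15
tcp_pos: [0.4991, 0.0098, 0.0605]
tcp_rot: [0.194, -3.134, -0.0]
wrist_force: [-0.6, 0.3, -0.4]
gripper_width: 0.0
gripper_force: 0.0
[[-0.017, -0.055, -0.002], -0.173]
[[-0.052, -0.1, -0.002], -0.348]
```

```bash
python3 -m creep '[[[-0.008,-0.028,0],-0.087,1],[[-0.017,-0.055,0],-0.173,1],[[-0.034,-0.079,0],-0.26,1],[[-0.052,-0.1,0],-0.348,1],[[-0.052,-0.1,0],-0.348,1]]'
python3 - <<'E'
from h import *
rows([rim(234,z=.062)],[psi(234)])
s=sensors.read_state();print(s["tcp_pos"])
im=cams.read_camera("wrist"); deck_angle()
cv2.imwrite("pics/w2.png",im[120:400,120:480])
E
```

```text
t: 6.65
tcp_pos: [0.5652, -0.0852, 0.0609]
tcp_rot: [-0.735, 3.054, -0.001]
wrist_force: [-1.1, -1.1, 0.0]
gripper_width: -0.001
gripper_force: 0.0
[[0.001, 0.003, -0.001], 0.001]
[ 0.56515016 -0.08521205  0.06087885]
[('dropper', 0.78, 25.8, 0.089), ('flask', 0.92, -151.8, 0.088), ('notch', 0.62, 53.9, 0.163)]
```

View pics/w2.png

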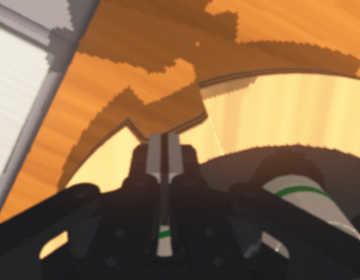

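The fingertip at (165,135) will come down at about (164,114) on deck level. The notch runs from its mouth at (165,104) to its floor at (178,123), so 3 mm forward centres it. Descending.

```bash
python3 -m creep '[[[0,0.004,0],0,1],[[0,0.004,0.01],0,1],[[0,0.004,0.017],0,1],[[0,0.004,0.024],0,1],[[0,0.004,0.03],0,1]]'
python3 -m creep '[[[0,0,0.004],0,1],[[0,0,0.008],0,1],[[0,0,0.012],0,1],[[0,0,0.015],0,1],[[0,0,0.017],0,1]]'
python3 - <<'E'
from h import *
s=sensors.read_state();print(s["tcp_pos"],s["wrist_force"])
ts=[231,229,227,225,223]
rows([rim(t,z=.015) for t in ts],[psi(t) for t in ts])
E
```

```text
t: 7.4
tcp_pos: [0.5614, -0.0792, 0.0303]
tcp_rot: [0.734, -3.054, -0.001]
wrist_force: [-0.4, 0.6, -0.1]
gripper_width: 0.002
gripper_force: 0.0
t: 7.9
tcp_pos: [0.562, -0.0794, 0.0142]
tcp_rot: [0.734, -3.055, -0.0]
wrist_force: [0.1, -0.3, -0.2]
gripper_width: 0.002
gripper_force: 0.0
[ 0.56197808 -0.0793819   0.01423399] [ 0.13143158 -0.29258787 -0.23324162]
[[0.005, 0.004, -0.001], 0.026]
[[0.007, 0.009, -0.001], 0.044]
[[0.009, 0.014, -0.001], 0.061]
[[0.011, 0.02, -0.001], 0.079]
[[0.013, 0.025, -0.001], 0.096]
```

```bash
python3 -m creep '[[[0.003,0.004,0],0.02,1],[[0.006,0.009,0],0.04,1],[[0.009,0.014,0],0.061,1],[[0.011,0.020,0],0.079,1],[[0.013,0.025,0],0.096,1]]'
python3 - <<'E'
from h import *
deck_angle()
ts=[221,218,215,212,209]
rows([rim(t,z=.015) for t in ts],[psi(t) for t in ts])
E
```

```text
t: 8.4
tcp_pos: [0.5386, -0.0625, 0.0146]
tcp_rot: [-0.584, 3.087, -0.0]
wrist_force: [0.3, 0.8, -0.3]
gripper_width: -0.002
gripper_force: 0.0
[('dropper', 0.68, 29.2, 0.083), ('flask', 0.85, -152.9, 0.088), ('notch', 0.87, 55.0, 0.168)]
[[0.002, 0.006, -0.0], 0.018]
[[0.004, 0.014, -0.0], 0.044]
[[0.007, 0.022, -0.0], 0.071]
[[0.008, 0.031, -0.0], 0.097]
[[0.01, 0.039, -0.0], 0.123]
```

```bash
cat > v.py <<'E'
from h import *
import sys
s=sensors.read_state()
im=cams.read_camera("scene"); m=cams.camera_model("scene");E=np.array(m["extrinsics"])
c=E[:3,:3].T@(np.array(s["tcp_pos"])-E[:3,3]); u=np.array([m["cx"]+m["fx"]*c[0]/-c[2], m["cy"]-m["fy"]*c[1]/-c[2]]).round().astype(int)
k=cv2.resize(im[u[1]-50:u[1]+50,u[0]-50:u[0]+50],(400,400),interpolation=cv2.INTER_CUBIC)
cv2.circle(k,(200,200),2,(255,0,0),-1)
w=cv2.resize(cams.read_camera("wrist")[150:350,180:380],(400,400))
cv2.imwrite(sys.argv[1],np.hstack([k,w]))
E
python3 v.py pics/v1.png
```

```text
(no output)
```

View pics/v1.png

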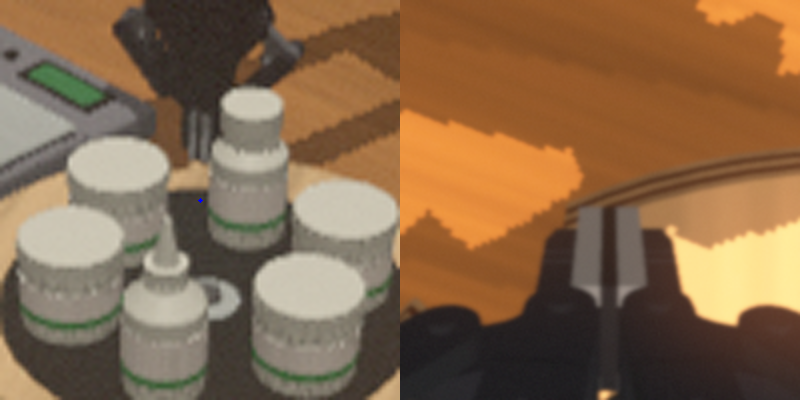

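```bash
cat >> h.py <<'E'
def polar(im):
    m=cams.camera_model("top");E=np.array(m["extrinsics"])
    th,r=np.meshgrid(np.radians(np.arange(0,360,.5)),np.arange(.06,.18,.001))
    P=np.stack([C[0]+r*np.cos(th),C[1]+r*np.sin(th),np.full_like(r,.055)],-1)
    c=(P-E[:3,3])@E[:3,:3]
    return cv2.remap(im,(m["cx"]-m["fx"]*c[...,0]/c[...,2]).astype(np.float32),(m["cy"]+m["fy"]*c[...,1]/c[...,2]).astype(np.float32),cv2.INTER_LINEAR).astype(float)
def turn():
    """deck turn (deg, +ccw) since first picture; tracks dropper/rim texture, median error robust to the arm"""
    a=polar(cv2.imread("pics/top0.png")); b=polar(cams.read_camera("top"))
    e=[np.minimum(np.abs(np.roll(a,k,1)-b),60).mean() for k in range(720)]
    k=int(np.argmin(e)); print("turn",(k/2+180)%360-180,"err",round(min(e),1),"mean",round(float(np.mean(e)),1)); return k/2
E
python3 - <<'E'
from h import *
turn(); s=sensors.read_state(); print(s["tcp_pos"],s["wrist_force"],s["joint_torque"])
E
```

```text
turn 0.0 err 3.9 mean 29.4
[ 0.53932104 -0.06309853  0.01462132] [-1.20547912 -0.07409398  0.46501233] [ 8.91862507e-02 -5.19912243e+01 -4.44138694e+01  4.09132655e-03
  5.61080538e-03 -1.54458983e-03]
```

The polar match confirms the deck has turned 0.0°. With no contact here, the tips must still be above the deck's top, at least 35 mm above the reading. I'll go back to the notch and probe deeper, slowly and against the force reading.

```bash
python3 - <<'E'
from h import *
rows([rim(233,z=.025),rim(233,z=.0)],[psi(233)]*2)
E
```

```text
[[-0.013, -0.025, -0.01], -0.087]
[[-0.013, -0.025, 0.015], -0.087]
```

```bash
python3 -m creep '[[[0,0,-0.01],0,1],[[-0.007,-0.013,-0.01],-0.045,1],[[-0.013,-0.025,-0.01],-0.087,1],[[-0.013,-0.025,-0.005],-0.087,1],[[-0.013,-0.025,0],-0.087,1]]'
python3 -m creep '[[[0,0,0.003],0,1],[[0,0,0.006],0,1],[[0,0,0.009],0,1],[[0,0,0.012],0,1],[[0,0,0.012],0,1]]'
python3 - <<'E'
from h import *
s=sensors.read_state();print(s["tcp_pos"],s["wrist_force"]); turn()
cv2.imwrite("pics/w3.png",cams.read_camera("wrist")[150:350,180:380].repeat(2,0).repeat(2,1))
ts=[231,229,227,225,223]
rows([rim(t,z=.003) for t in ts],[psi(t) for t in ts])
E
```

```text
t: 9.25
tcp_pos: [0.5604, -0.0815, 0.0145]
tcp_rot: [-0.717, 3.058, 0.0]
wrist_force: [-0.5, 0.3, -0.0]
gripper_width: -0.002
gripper_force: 0.0
t: 9.75
tcp_pos: [0.5599, -0.0813, 0.0019]
tcp_rot: [0.72, -3.057, -0.001]
wrist_force: [0.2, -0.4, 0.5]
gripper_width: 0.003
gripper_force: 0.0
[ 0.55987432 -0.08131233  0.00194042] [ 0.2346668  -0.39800478  0.52014688]
turn 0.0 err 4.1 mean 29.5
[[0.002, 0.005, -0.001], 0.017]
[[0.005, 0.01, -0.001], 0.035]
[[0.007, 0.015, -0.001], 0.052]
[[0.009, 0.021, -0.001], 0.07]
[[0.01, 0.026, -0.001], 0.087]
```

View pics/w3.png

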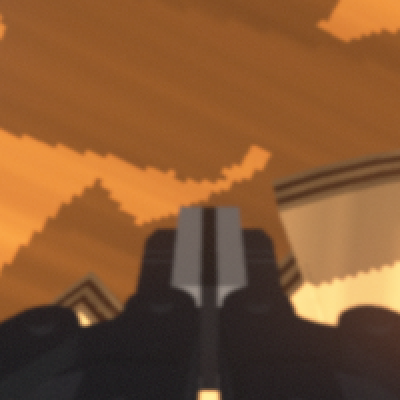

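The fingertips at (208,208) now lie between the notch corners at (278,195) and (90,280). The deck axis point is about 8 mm inside the mouth, with no forces. Pushing gently.

```bash
python3 -m creep '[[[0.002,0.005,0],0.017,1],[[0.005,0.010,0],0.035,1],[[0.007,0.015,0],0.052,1],[[0.009,0.021,0],0.07,1],[[0.010,0.026,0],0.087,1]]'
python3 - <<'E'
from h import *
turn()
ts=[221,218,215,212,209]
rows([rim(t,z=.003) for t in ts],[psi(t) for t in ts])
E
```

```text
t: 10.35
tcp_pos: [0.5393, -0.0622, 0.0026]
tcp_rot: [0.584, -3.087, 0.0]
wrist_force: [0.5, -1.2, 1.4]
gripper_width: 0.006
gripper_force: 0.6
turn -8.0 err 5.9 mean 29.3
[[0.002, 0.004, -0.001], 0.016]
[[0.005, 0.013, -0.001], 0.042]
[[0.007, 0.021, -0.001], 0.068]
[[0.009, 0.029, -0.001], 0.094]
[[0.01, 0.038, -0.001], 0.12]
```

The deck is turning (-8°), so the fingers are engaged. Continuing the stroke.

```bash
python3 -m creep '[[[0.002,0.005,0],0.018,1],[[0.005,0.013,0],0.042,1],[[0.007,0.021,0],0.068,1],[[0.009,0.029,0],0.094,1],[[0.010,0.038,0],0.12,1]]'
python3 - <<'E'
from h import *
ts=[206,203,200,197,194]
rows([rim(t,z=.003) for t in ts],[psi(t) for t in ts]); turn()
E
```

```text
t: 10.9
tcp_pos: [0.5164, -0.0308, 0.0026]
tcp_rot: [-0.397, 3.116, -0.0]
wrist_force: [0.3, -1.0, 0.5]
gripper_width: 0.002
gripper_force: 0.4
[[0.002, 0.009, -0.0], 0.027]
[[0.004, 0.018, -0.0], 0.053]
[[0.005, 0.026, -0.0], 0.079]
[[0.006, 0.035, -0.0], 0.105]
[[0.006, 0.044, -0.0], 0.131]
turn -21.5 err 7.8 mean 29.2
```

```bash
python3 -m creep '[[[0.002,0.009,0],0.027,1],[[0.004,0.018,0],0.053,1],[[0.005,0.026,0],0.079,1],[[0.006,0.035,0],0.105,1],[[0.006,0.044,0],0.131,1]]'
python3 - <<'E'
from h import *
ts=[191,188,185,182,179]
rows([rim(t,z=.003) for t in ts],[psi(t) for t in ts]); turn()
E
```

```text
t: 11.45
tcp_pos: [0.4996, 0.0102, 0.0026]
tcp_rot: [-0.194, 3.135, -0.0]
wrist_force: [1.0, -0.9, 0.5]
gripper_width: -0.0
gripper_force: 0.5
[[0.001, 0.008, -0.0], 0.027]
[[0.001, 0.017, -0.0], 0.054]
[[0.001, 0.026, -0.0], 0.08]
[[0.0, 0.034, -0.0], 0.106]
[[-0.001, 0.043, -0.0], 0.132]
turn -37.0 err 10.1 mean 29.4
```

```bash
python3 -m creep '[[[0.001,0.008,0],0.027,1],[[0.001,0.017,0],0.054,1],[[0.001,0.026,0],0.08,1],[[0,0.034,0],0.106,1],[[-0.001,0.043,0],0.132,1]]'
python3 - <<'E'
from h import *
ts=[176,173,170,167,164]
rows([rim(t,z=.003) for t in ts],[psi(t) for t in ts]); turn()
E
```

```text
t: 12.0
tcp_pos: [0.4953, 0.0527, 0.0025]
tcp_rot: [-0.013, -3.142, 0.001]
wrist_force: [-0.3, -0.6, 1.4]
gripper_width: -0.003
gripper_force: 0.5
[[-0.0, 0.009, -0.0], 0.027]
[[-0.001, 0.017, -0.001], 0.053]
[[-0.002, 0.026, -0.001], 0.079]
[[-0.004, 0.034, -0.001], 0.105]
[[-0.006, 0.043, -0.001], 0.132]
turn -52.0 err 12.2 mean 29.3
```

```bash
python3 -m creep '[[[0,0.009,0],0.027,1],[[-0.001,0.017,0],0.053,1],[[-0.002,0.026,0],0.079,1],[[-0.004,0.034,0],0.105,1],[[-0.006,0.043,0],0.132,1]]'
python3 - <<'E'
from h import *
ts=[161,158,155,152,149]
rows([rim(t,z=.003) for t in ts],[psi(t) for t in ts]); turn()
E
```

```text
t: 12.55
tcp_pos: [0.5016, 0.0954, 0.0024]
tcp_rot: [-0.219, -3.134, 0.001]
wrist_force: [1.0, -1.8, 0.4]
gripper_width: -0.0
gripper_force: 0.5
[[-0.001, 0.009, -0.001], 0.026]
[[-0.003, 0.017, -0.001], 0.052]
[[-0.005, 0.025, -0.001], 0.079]
[[-0.008, 0.033, -0.001], 0.105]
[[-0.011, 0.042, -0.001], 0.131]
turn -67.0 err 13.7 mean 29.1
```

```bash
python3 -m creep '[[[-0.001,0.009,0],0.026,1],[[-0.003,0.017,0],0.052,1],[[-0.005,0.025,0],0.079,1],[[-0.008,0.033,0],0.105,1],[[-0.011,0.042,0],0.131,1]]'
python3 - <<'E'
from h import *
ts=[146,143,140,137,134]
rows([rim(t,z=.003) for t in ts],[psi(t) for t in ts]); turn()
E
```

```text
t: 13.1
tcp_pos: [0.5183, 0.1353, 0.0023]
tcp_rot: [-0.423, -3.113, 0.001]
wrist_force: [0.6, -1.7, 0.7]
gripper_width: -0.001
gripper_force: 0.5
[[-0.003, 0.008, -0.001], 0.027]
[[-0.006, 0.016, -0.001], 0.053]
[[-0.009, 0.024, -0.001], 0.079]
[[-0.013, 0.032, -0.001], 0.105]
[[-0.017, 0.039, -0.001], 0.131]
turn -82.5 err 15.5 mean 29.4
```

```bash
python3 -m creep '[[[-0.003,0.008,0],0.027,1],[[-0.006,0.016,0],0.053,1],[[-0.009,0.024,0],0.079,1],[[-0.013,0.032,0],0.105,1],[[-0.017,0.039,0],0.131,1]]'
python3 - <<'E'
from h import *
turn(); deck_angle()
ts=[131.5,129,126.5,124,122]
rows([rim(t,z=.003) for t in ts],[psi(t) for t in ts])
E
```

```text
t: 13.65
tcp_pos: [0.545, 0.1683, 0.0022]
tcp_rot: [-0.625, -3.078, 0.001]
wrist_force: [1.1, -1.7, 0.9]
gripper_width: -0.0
gripper_force: 0.6
turn -97.5 err 17.8 mean 30.3
[('dropper', 0.58, -70.1, 0.086), ('flask', 0.71, 112.6, 0.083), ('notch', 0.73, -42.7, 0.167)]
[[-0.004, 0.007, -0.001], 0.023]
[[-0.007, 0.014, -0.001], 0.045]
[[-0.01, 0.02, -0.001], 0.067]
[[-0.014, 0.026, -0.001], 0.089]
[[-0.017, 0.031, -0.001], 0.106]
```

```bash
python3 -m creep '[[[-0.004,0.007,0],0.023,1],[[-0.007,0.014,0],0.045,1],[[-0.010,0.020,0],0.067,1],[[-0.014,0.026,0],0.089,1],[[-0.017,0.031,0],0.106,1]]'
python3 - <<'E'
from h import *
turn(); deck_angle()
ts=[120.5,119,118,117,116]
rows([rim(t,z=.003) for t in ts],[psi(t) for t in ts])
E
```

```text
t: 14.4
tcp_pos: [0.5736, 0.1913, 0.0026]
tcp_rot: [0.791, 3.04, 0.0]
wrist_force: [-0.6, -2.3, -0.6]
gripper_width: 0.001
gripper_force: 0.6
turn 69.5 err 18.9 mean 31.1
[('dropper', 0.67, -82.8, 0.08), ('flask', 0.91, 95.9, 0.078), ('notch', 0.94, -57.0, 0.175)]
[[-0.002, 0.003, -0.001], 0.012]
[[-0.005, 0.007, -0.001], 0.025]
[[-0.006, 0.009, -0.001], 0.034]
[[-0.008, 0.011, -0.001], 0.043]
[[-0.009, 0.014, -0.001], 0.051]
```

```bash
python3 -m creep '[[[-0.002,0.003,0],0.012,1],[[-0.004,0.006,0],0.024,1],[[-0.006,0.009,0],0.034,1],[[-0.008,0.011,0],0.043,1],[[-0.009,0.014,0],0.051,1]]'
python3 - <<'E'
from h import *
turn(); deck_angle()
rows([rim(119,z=.003),rim(119,z=.19)],[psi(116)]*2)
E
```

```text
t: 15.15
tcp_pos: [0.5879, 0.1986, 0.0025]
tcp_rot: [0.867, 3.019, -0.0]
wrist_force: [-0.4, -0.4, -0.2]
gripper_width: -0.004
gripper_force: 0.5
turn 64.0 err 18.7 mean 31.4
[('dropper', 0.57, -86.0, 0.081), ('flask', 0.81, 91.0, 0.077), ('notch', 0.79, -62.2, 0.171)]
[[0.004, -0.008, -0.0], 0.0]
[[0.004, -0.008, -0.187], 0.0]
```

The deck is at -116°, which puts the dropper at about -90°. Backing off from the wall, then lifting straight out.

```bash
python3 -m creep '[[[0.001,-0.002,0],0,1],[[0.002,-0.005,0],0,1],[[0.003,-0.007,0],0,1],[[0.003,-0.007,-0.01],0,1],[[0.003,-0.007,-0.02],0,1]]'
python3 -m creep '[[[0,0,-0.03],0,1],[[0,0,-0.06],0,1],[[0,0,-0.1],0,1],[[0,0,-0.14],0,1],[[0,0,-0.18],0,1]]'
python3 -m creep '[[[0.04,0,0],0,1],[[0.08,0,0],0,1],[[0.12,0,0],0,1],[[0.15,0,0],0,1],[[0.15,0,0],0,1]]'
python3 - <<'E'
from h import *
turn(); deck_angle(); 
im=cams.read_camera("top"); print([onz("top",r["uv"],.052)[:2].round(3) for r in spotter.landmark_of("top","tub1")])
cv2.imwrite("pics/end.png",cv2.resize(im[110:300,100:450],(700,380)))
E
```

```text
t: 15.9
tcp_pos: [0.581, 0.1942, 0.0231]
tcp_rot: [-0.866, -3.019, 0.0]
wrist_force: [1.2, -0.3, -0.2]
gripper_width: -0.0
gripper_force: 0.0
t: 16.4
tcp_pos: [0.5814, 0.1944, 0.2056]
tcp_rot: [0.865, 3.019, 0.001]
wrist_force: [1.0, 1.4, 0.3]
gripper_width: -0.002
gripper_force: 0.0
t: 16.9
tcp_pos: [0.4518, 0.276, 0.2042]
tcp_rot: [0.861, 3.021, 0.003]
wrist_force: [-0.0, 0.3, 0.1]
gripper_width: 0.001
gripper_force: 0.0
turn 63.5 err 13.8 mean 28.2
[('dropper', 0.95, -93.3, 0.072), ('flask', 0.7, 89.6, 0.081), ('notch', 0.77, -61.2, 0.169)]
[array([0.728, 0.004]), array([0.584, 0.095]), array([0.594, 0.01 ])]
```

View pics/end.png

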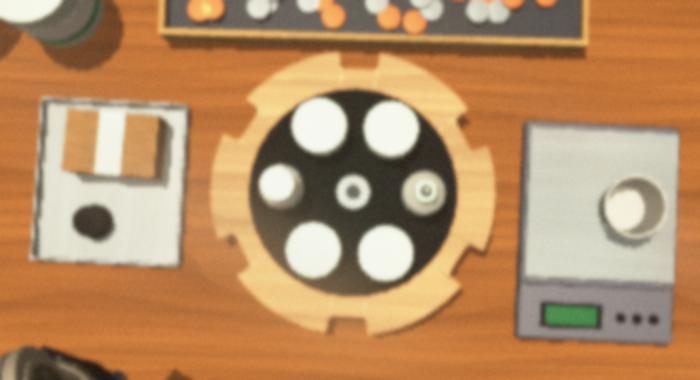

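The end picture shows the dropper base at about (423,195). That is on the line from tray (110,183) through spindle (353,192) to pan (600,205), on the scale's side, and everything is upright and undisturbed.

```bash
python3 -c "
from workcell import robot
print(robot.job_done())"
```

```text
the job is handed in; nothing more can be done
None
```

The job is handed in: the dropper bottle stands at the scale, in line with the middle of its pan to within a few degrees, with the carousel at rest, every container upright and nothing around it moved. The first two pushes missed because the fingertips passed just above the deck.

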